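# Make up a small forme in the chase

### The arm

A 7-joint arm with a two-finger parallel gripper is mounted at the origin on a cart in front of the work surface, level with it; the furniture and walls round the work are solid. World frame = base frame: x ahead of the robot, y to its left, z up, the work surface at z = 0. Lengths are in m, angles in rad, forces in N, time in s.
With the tool pointing down it reaches from about 0.4 to 0.85 m from the base axis. Payload 4.5 kg.
Tool frame: the origin (TCP) lies midway between the tips of the shut fingers; the grasp point (between the pads) lies 19 mm behind it; y points along the fingers, z is the direction in which the jaws open and shut, and the axes are right-handed (so a half turn about y gives the same grasp; the last joint's range is limited). The gripper opens to 88 mm and grips with 3 to 60 N. Pads are 18 mm wide; open, the fingers measure 123 mm over their backs; the gripper's body (75 mm by 187 mm) begins 45 mm behind the grasp point.
Start: joints at [-1.147, 0.689, -0.195, 1.565, 0.157, 0.902, -0.215], TCP at [0.237, 0.578, 0.239] pointing down, gripper open.
Joint ranges: [-3.01, 3.01], [-0.46, 2.08], [-1.47, 1.51], [0.13, 2.56], [-1, 4.14], [0.04, 2.09], [-2.66, 2.66]. Speed limits (rad/s): [2.57, 2.57, 3.14, 3.14, 3.14, 3.14, 3.14].

### API

Orientations are given as a unit quaternion [x, y, z, w].
In Python, from plant import r, snapshot, get_calibration, job, boxes_of gives the robot as it stands. The module is installed in compiled form; this text tells all that it offers.
- The arm moves only by the shell command python3 -m handwheel 'ROWS' [OPENING] [FORCE]. ROWS is JSON, a list that holds one entry, the list of rows, each a list of 6 numbers: the shift along the tool's x, y, z as a fraction of full scale, then the turn, a rotation vector about the tool's x, y, z as a fraction of full scale. In form: [[[x, y, z, wx, wy, wz], ...]]. A call has 1 to 12 rows; each row is the pose to reach, as a shift and turn from the pose commanded when the call began, along the tool's axes at that moment, turning the shorter way round; what a row does not reach only later rows make up. Full scale, the value 1, is 100 cm for a shift and 180 degrees for a turn. A row lasts 1/12 s, in which the tool goes at most 41.7 mm and 7.16 degrees, less where a joint would pass 70% of its speed; a pose out of reach is approached as far as the arm can. A call with a number of a shift or a turn outside -1 to 1 is refused whole. A call with a gripper value outside its range is refused whole. OPENING is the opening, from -1 (shut) to 1 (fully open), set as the call begins (- or left out, the last holds). The fingers move at their own pace and stop on an object; FORCE is the grip in N (left out, the last holds). Time passes only in rows, so rows that repeat a pose let the fingers close. It gives the time, the measured TCP pose, the force and the opening at its end, in the units of the state.
- r.get_state(): the state, without advancing time (a new reading comes with each control period).
- snapshot(name): name is "side" or "top"; returns the picture (480x640x3 uint8, red, green, blue); there is no depth.
- get_calibration(name): a dict with "fx", "fy", "cx", "cy" (pixels), "k1" (the pictures are not rectified: a ray, as slopes to the right and down, at radius r is drawn at 1 + k1 r^2 times it, then the intrinsics apply), "T" (4x4, takes a point from camera to world coordinates). Camera axes: x right, y down, z forward; pixel columns grow to the right and rows downward; lengths in m; the calibration is good to about 2 mm. A picture is of the moment at which its call begins. get_calibration takes no time and is no camera call.
- job.finish_job(): hands the job in, once; it reports no verdict.
Trained networks look in the newest picture that a camera, given by its name, has taken for a name from the list of things; names that differ only in an ending like _2 or _b are one class to them, and where a whole thing is asked for, a point or a joint stands for the part that bears it (a point fixed in the world has none). Each returns a list of dicts, best first, with "confidence" (0 to 1); they miss things now and then, are a little off and sometimes report something else, mostly with a low value. They report only what shows in the picture. A call takes as long as a camera call. They do not tell look-alikes from the thing itself.
- boxes_of(thing, camera): "bbox" ([left, top, right, bottom] in pixels, round what is visible of it).
The state is a dict: "clock": time; "q": joint angles; "qd": joint speeds; "joint_torque": joint torques, N m; "tool_pos": TCP position; "eef_rot": TCP orientation; "contact_force": force on the tool from outside, world axes, zero at the start; "moment": the same for the moment, N m; "opening": opening from 0.0 (shut) to 1.0 (fully open).
Only numpy, scipy, OpenCV 4.12 (cv2) and the standard library are available. Lean on these libraries where they do the work, as an engineer would, in place of code of your own. Each camera call takes 0.05 s, during which the arm holds its last target. There are 200 camera calls.

### The job

Make up the small forme inside the iron chase, one piece at a time in this order: the type block in the middle, then the long wooden piece behind it (on the far side), the brass block in front of it, the short wooden piece to its left, and last the iron quoin to its right. Lay each of the four pieces flat and centred on the type, halfway between the type and the rail of the chase, with its long side along that rail; the type stands square in the chase with its longer side running left to right. Left, right, near and far are as the robot sees them; leave the other things lying about where they are.

Things in the scene. Friction and masses are not known exactly. Their poses are not given: they have to be found in the camera images.
- chase: fixed dark iron rectangular frame lying flat on the table, opening 160 mm (its x) by 200 mm (its y), rails 12 mm wide and 14 mm high, no floor (pieces lie on the table inside it). Origin: centre of the opening, at table height. Its +x points to its far rail (away from the robot, within about 15 degrees), +y to its left rail.
- type_block: dark block of metal type lines with small raised metal characters on top, 34 mm (x) by 41 mm (y), 26 mm high, about 0.18 kg. Origin: centre of the underside, z up.
- long_wood: the longer of the two brown wooden blocks, 60 mm (x) by 24 mm (y), 18 mm high. Origin: centre of the underside, z up.
- brass_block: yellow brass block, 54 mm (x) by 18 mm (y), 22 mm high. Origin: centre of the underside, z up.
- short_wood: the shorter of the two brown wooden blocks, 24 mm (x) by 40 mm (y), 18 mm high. Origin: centre of the underside, z up.
- iron_quoin: dark iron quoin, a slim bar with teeth on one long side, 44 mm (x) by 22 mm (y), 18 mm high. Origin: centre of the underside, z up.
- blue_block: plain blue-grey metal block, 44 mm (x) by 32 mm (y), 22 mm high, on the near side of the pieces. Origin: centre of the underside, z up. Bystander that is to stay where it is.
- h_block: blue-grey metal block with a raised flange at each end, H-shaped from the side, 35 mm (x) by 45 mm (y), 24 mm high, among the pieces. Origin: centre of the underside, z up. Bystander that is to stay where it is.
- key: T-handled steel quoin key lying flat near the left edge of the table, 70 mm by 90 mm, 12 mm high. Origin: centre of the underside, z up. Bystander that is to stay where it is.
Mind the look-alikes: they are no part of the job. Leave any green or turquoise look-alike of the long_wood alone.

How it is judged:
On the way, in this order (a step that is already met when the one before it is completed fails the run):
1. the type block stands in the middle of the chase, released (x of type_block in the frame of chase between -0.013 and 0.013 m and y of type_block in the frame of chase between -0.013 and 0.013 m and angle between the x axis of type_block and the x axis of chase, either way round below 0.21 rad and height (world z) of type_block below 0.006 m and angle between type_block's own z axis and vertical below 0.1 rad and contact force between the fingers and type_block below 0.1 N and linear speed of type_block below 0.02 m/s), for 0.2 s.
2. the long wooden piece lies behind the type, released (x of long_wood in the frame of chase between 0.0355 and 0.0615 m and y of long_wood in the frame of chase between -0.013 and 0.013 m and angle between the x axis of long_wood and the y axis of chase, either way round below 0.21 rad and height (world z) of long_wood below 0.006 m and angle between long_wood's own z axis and vertical below 0.1 rad and contact force between the fingers and long_wood below 0.1 N and linear speed of long_wood below 0.02 m/s), for 0.2 s.
3. the brass block lies in front of the type, released (x of brass_block in the frame of chase between -0.0615 and -0.0355 m and y of brass_block in the frame of chase between -0.013 and 0.013 m and angle between the x axis of brass_block and the y axis of chase, either way round below 0.21 rad and height (world z) of brass_block below 0.006 m and angle between brass_block's own z axis and vertical below 0.1 rad and contact force between the fingers and brass_block below 0.1 N and linear speed of brass_block below 0.02 m/s), for 0.2 s.
4. the short wooden piece lies left of the type, released (x of short_wood in the frame of chase between -0.013 and 0.013 m and y of short_wood in the frame of chase between 0.047 and 0.073 m and angle between the y axis of short_wood and the x axis of chase, either way round below 0.21 rad and height (world z) of short_wood below 0.006 m and angle between short_wood's own z axis and vertical below 0.1 rad and contact force between the fingers and short_wood below 0.1 N and linear speed of short_wood below 0.02 m/s), for 0.2 s.
5. the iron quoin lies right of the type, released (x of iron_quoin in the frame of chase between -0.013 and 0.013 m and y of iron_quoin in the frame of chase between -0.073 and -0.047 m and angle between the x axis of iron_quoin and the x axis of chase, either way round below 0.21 rad and height (world z) of iron_quoin below 0.006 m and angle between iron_quoin's own z axis and vertical below 0.1 rad and contact force between the fingers and iron_quoin below 0.1 N and linear speed of iron_quoin below 0.02 m/s), for 0.2 s.
At the end, for the whole second after the job is handed in: All five lie flat in the chase, released, at rest, in chase x and y within 13 mm of place and 0.21 rad of direction: type at the centre, 41 mm side along y; long wood and brass at x +48.5 and -48.5 mm, long side along y; short wood and quoin at y +60 and -60 mm, long side along x (all of step 1 and all of step 2 and all of step 3 and all of step 4 and all of step 5); the robot touches nothing.
It fails at once if a bystander (blue block, H block or key) is moved by more than 15 mm (distance of any of blue_block, h_block, key from where it was at the start of the episode above 0.015 m).
It also fails if it takes over 112 s, if anything falls off the work surface, if the arm or the gripper's body presses on something with over 40 N, if the wrist force passes 120 N, or if a joint passes its speed limit or range.

## Working session

There is one attempt and no reset: what is moved stays moved. The work goes in short steps, Python scripts to look and compute and a shell command to move; the robot and the scene stay as the last step left them, time stands still between calls to the robot, and variables do not carry over. Pictures are saved under pics/ and viewed, about 12 in all and at most 16, crops included, and the job is handed in when it is done.

```bash
mkdir -p pics
cat > h.py <<'E'
import numpy as np, cv2
from plant import r, snapshot, get_calibration, job, boxes_of
def px2w(name,uv,z):
    c=get_calibration(name); out=[]
    for u,v in np.atleast_2d(uv):
        a=np.array([(u-c['cx'])/c['fx'],(v-c['cy'])/c['fy']]); s=a.copy()
        for _ in range(30): s=a/(1+c['k1']*(s@s))
        T=np.array(c['T']); d=T[:3,:3]@[s[0],s[1],1]; o=T[:3,3]
        out.append((o+d*(z-o[2])/d[2]))
    return np.array(out)
def w2px(name,P):
    c=get_calibration(name); T=np.linalg.inv(np.array(c['T'])); out=[]
    for p in np.atleast_2d(P):
        q=T[:3,:3]@p+T[:3,3]; s=q[:2]/q[2]; s=s*(1+c['k1']*(s@s))
        out.append([c['fx']*s[0]+c['cx'],c['fy']*s[1]+c['cy']])
    return np.array(out)
def save(name,img): cv2.imwrite('pics/'+name,img[:,:,::-1])
E
python3 - <<'E'
from h import *
for n in('top','side'):
    save(n+'0.png',snapshot(n)); c=get_calibration(n); print(n,{k:c[k] for k in('fx','fy','cx','cy','k1')},np.round(c['T'],3).tolist())
    for t in 'chase type_block long_wood brass_block short_wood iron_quoin blue_block h_block key'.split():
        print(t,[(np.round(b['bbox']).astype(int).tolist(),round(b['confidence'],2)) for b in boxes_of(t,n)[:4]])
print(r.get_state())
E
```

```text
top {'fx': 555.9921933848348, 'fy': 555.9921933848348, 'cx': 316.81061885679344, 'cy': 243.0682525481497, 'k1': -0.13439962225034904} [[0.051, -0.978, 0.204, 0.273], [-0.999, -0.051, 0.008, -0.061], [0.002, -0.204, -0.979, 1.103], [0.0, 0.0, 0.0, 1.0]]
chase [([220, 156, 338, 258], 0.58)]
type_block [([476, 238, 498, 260], 0.89)]
long_wood [([280, 282, 313, 300], 0.9), ([332, 310, 364, 333], 0.74)]
brass_block [([422, 213, 441, 244], 0.65)]
short_wood [([373, 279, 388, 295], 0.73)]
iron_quoin [([372, 166, 388, 188], 0.69)]
blue_block [([398, 311, 416, 336], 0.92), ([475, 239, 498, 260], 0.7)]
h_block [([372, 214, 393, 236], 0.7)]
key [([129, 248, 171, 279], 0.57)]
side {'fx': 435.1656419303654, 'fy': 435.1656419303654, 'cx': 318.87825502545024, 'cy': 233.54618201982302, 'k1': -0.08718527528515514} [[0.922, 0.182, -0.341, 0.887], [0.387, -0.405, 0.829, -0.962], [0.013, -0.896, -0.444, 0.519], [0.0, 0.0, 0.0, 1.0]]
chase [([314, 211, 390, 257], 0.89)]
type_block []
long_wood [([238, 275, 269, 285], 0.81), ([245, 232, 256, 248], 0.63)]
brass_block [([280, 282, 304, 302], 0.8)]
short_woo
[... 158 characters left out ...]
[([326, 188, 354, 199], 0.6)]
{'clock': 1.0, 'q': array([-1.14720953,  0.68905259, -0.19458858,  1.56528181,  0.15733526,
        0.90247678, -0.21513044]), 'qd': array([-0.00151188, -0.00066637, -0.00173563, -0.00012245,  0.00085072,
        0.00145018, -0.00084625]), 'joint_torque': array([ 9.70534825e-05, -5.27488303e+01, -1.26697630e+00, -1.53746706e+01,
       -5.19557053e-02, -7.79490256e-04,  1.88348417e-05]), 'tool_pos': array([0.23750095, 0.57816718, 0.23877691]), 'eef_rot': array([-0.69366271,  0.13692116, -0.1369563 ,  0.69377779]), 'contact_force': array([-0.14342068, -0.45049301, -0.4912375 ]), 'moment': array([-0.00656781,  0.06336197,  0.02593038]), 'opening': 1.0080385281014}
```

View pics/top0.png

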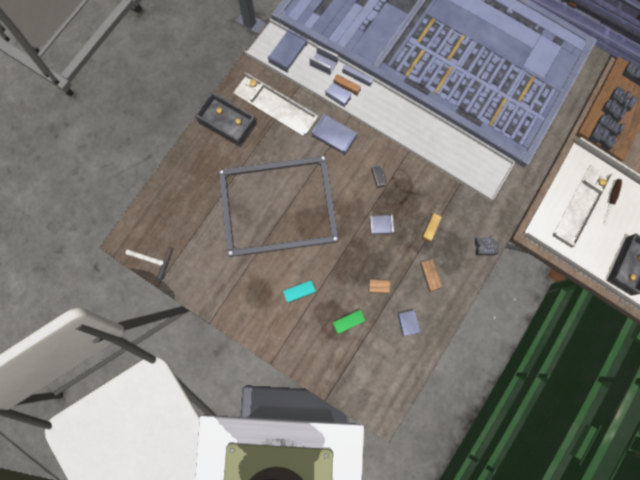

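View pics/side0.png

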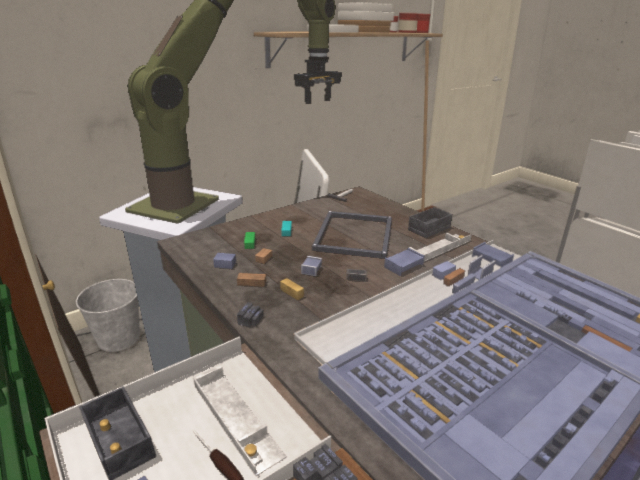

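The top view shows the chase with corners near (221,171), (323,158), (335,239) and (231,253). The pieces are the type at (486,246), long wood (431,275), brass (432,227), short wood (379,286) and quoin (379,176). The bystanders are the H block (382,224), blue block (409,322) and key (150,260). The turquoise and green decoys are at (299,291) and (349,321). The side view agrees with this. Next I'll enlarge for pose measurement.

Run:
```python
from h import *
im=cv2.imread('pics/top0.png')
def crop(n,x0,y0,x1,y1,s):
    a=cv2.resize(im[y0:y1,x0:x1],None,fx=s,fy=s,interpolation=cv2.INTER_CUBIC)
    for x in range((x0+9)//10*10,x1,10): cv2.putText(a,str(x),((x-x0)*s,8),0,.3,(255,255,255)); cv2.line(a,((x-x0)*s,10),((x-x0)*s,16),(255,255,255))
    for y in range((y0+9)//10*10,y1,10): cv2.putText(a,str(y),(0,(y-y0)*s+4),0,.3,(255,255,255)); 
    cv2.imwrite(n,a)
crop('pics/c1.png',362,160,506,304,4+1 if 0 else 4)
```

```text
(no output)
```

View pics/c1.png

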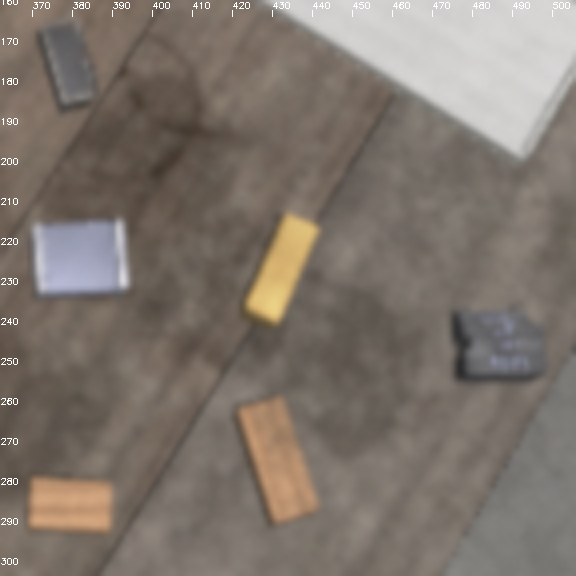

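```bash
cat > fit.py <<'E'
from h import *
from scipy.optimize import minimize
DIM=dict(type_block=(.034,.041,.026),long_wood=(.060,.024,.018),brass_block=(.054,.018,.022),short_wood=(.024,.040,.018),iron_quoin=(.044,.022,.018),h_block=(.035,.045,.024),blue_block=(.044,.032,.022))
S=4
def sil(cam,p,dim,x0,y0,w,h):
    c,s=np.cos(p[2]),np.sin(p[2]); P=[]
    for a in(-.5,.5):
        for b in(-.5,.5):
            for z in(0,1): P.append([p[0]+c*a*dim[0]-s*b*dim[1],p[1]+s*a*dim[0]+c*b*dim[1],z*dim[2]])
    uv=(w2px(cam,P)-[x0,y0]+.5)*S-.5
    m=np.zeros((h*S,w*S),np.uint8); hull=cv2.convexHull(uv.astype(np.float32))
    cv2.fillConvexPoly(m,np.round(hull*16).astype(np.int32),1,cv2.LINE_8,4); return m
def fit(cam,img,name,bbox,pad=9):
    d=DIM[name]; l,t,R,b=[int(round(v)) for v in bbox]; x0,y0,w,h=l-pad,t-pad,R-l+2*pad,b-t+2*pad
    crop=cv2.resize(img[y0:y0+h,x0:x0+w],None,fx=S,fy=S,interpolation=cv2.INTER_CUBIC)
    g=np.zeros(crop.shape[:2],np.uint8); bg=np.zeros((1,65));fg=np.zeros((1,65))
    cv2.grabCut(crop,g,((pad-1)*S,(pad-1)*S,(w-2*pad+2)*S,(h-2*pad+2)*S),bg,fg,6,cv2.GC_INIT_WITH_RECT)
    m=((g==1)|(g==3)).astype(np.uint8)
    n,L,st,_=cv2.connectedComponentsWithStats(m); m=(L==1+np.argmax(st[1:,4])).astype(np.uint8)
    m=cv2.morphologyEx(m,cv2.MORPH_CLOSE,np.ones((9,9)))
    M=cv2.moments(m,True); c=px2w(cam,[[M['m10']/M['m00']/S+x0,M['m01']/M['m00']/S+y0]],d[2]/2)[0]
    f=lambda p:1-(lambda s:(s&m).sum()/max(1,(s|m).sum()))(sil(cam,[p[0]/100,p[1]/100,p[2]],d,x0,y0,w,h))
    res=[]
    for y in np.arange(0,np.pi,np.pi/8):
        o=minimize(f,[c[0]*100,c[1]*100,y],method='Nelder-Mead',options=dict(initial_simplex=np.array([[0,0,0],[.6,0,0],[0,.6,0],[0,0,.25]])+[c[0]*100,c[1]*100,y]))
        res.append((o.fun,o.x[0]/100,o.x[1]/100,np.degrees(o.x[2])%180))
    res.sort(); return res
E
python3 - <<'E'
from fit import *
im=cv2.imread('pics/top0.png')[:,:,::-1].copy(); si=cv2.imread('pics/side0.png')[:,:,::-1].copy()
B=dict(type_block=(475,238,498,256),long_wood=(421,259,442,291),brass_block=(421,213,442,242),short_wood=(369,279,391,294),iron_quoin=(369,165,387,188))
Bs=dict(type_block=(238,304,264,326),long_wood=(238,275,268,286),brass_block=(280,280,304,299),short_wood=(256,250,272,263),iron_quoin=(345,271,369,281))
for k in B:
    for cam,i,b in(('top',im,B),('side',si,Bs)):
        rr=fit(cam,i,k,b[k]); print(k,cam,[tuple(np.round(x,4)) for x in rr[:1]], [tuple(np.round(x,3)) for x in rr[1:5] if abs((x[3]-rr[0][3]+90)%180-90)>15][:1])
# chase
print(px2w('top',[[221,171],[323,158],[335,239],[231,253]],.014))
x0,y0=210,148; c=cv2.resize(im[y0:265,x0:348],None,fx=4,fy=4,interpolation=cv2.INTER_CUBIC)
g=c.max(2).astype(float)
# model fit: sample dark along mid-rails
def mdl(p):
    cs,sn=np.cos(p[2]),np.sin(p[2]);P=[];t=np.linspace(-1,1,60)
    for e in(-.086,.086):
        P+= [[e,.106*k] for k in t]; 
    for e in(-.106,.106): P+=[[.086*k,e] for k in t]
    P=np.array(P); return np.c_[p[0]/100+cs*P[:,0]-sn*P[:,1],p[1]/100+sn*P[:,0]+cs*P[:,1],np.full(len(P),.014)]
gb=cv2.GaussianBlur(g,(0,0),4)
def f(p):
    uv=(w2px('top',mdl(p))-[x0,y0]+.5)*4-.5
    return cv2.remap(gb.astype(np.float32),uv[:,0].astype(np.float32)[None],uv[:,1].astype(np.float32)[None],1,borderValue=255).mean()
q=px2w('top',[[221,171],[323,158],[335,239],[231,253]],.014)[:,:2].mean(0)*100
best=min((minimize(f,[q[0],q[1],a],method='Nelder-Mead',options=dict(initial_simplex=np.array([[0,0,0],[.8,0,0],[0,.8,0],[0,0,.1]])+[q[0],q[1],a])) for a in(-.2,-.1,0,.1,.2)),key=lambda o:o.fun)
print('chase',best.x,np.degrees(best.x[2]),best.fun)
vis=cv2.resize(im,None,fx=4,fy=4)[:,:,::-1].copy()
for u,v in w2px('top',mdl(best.x)): cv2.circle(vis,(int(u*4+2),int(v*4+2)),1,(0,0,255),-1)
cv2.imwrite('pics/ch.png',vis[148*4:265*4,210*4:348*4])
E
```

```text
type_block top [(np.float64(0.1192), np.float64(0.5126), np.float64(-0.3954), np.float64(2.9672))] [(np.float64(0.214), np.float64(0.512), np.float64(-0.395), np.float64(107.868))]
type_block side [(np.float64(0.1237), np.float64(0.5148), np.float64(-0.3937), np.float64(4.1442))] [(np.float64(0.129), np.float64(0.515), np.float64(-0.394), np.float64(105.08))]
long_wood top [(np.float64(0.0538), np.float64(0.4477), np.float64(-0.2825), np.float64(19.5799))] []Traceback (most recent call last):
  File "<stdin>", line 7, in <module>
  File "fit.py", line 25, in fit
    o=minimize(f,[c[0]*100,c[1]*100,y],method='Nelder-Mead',options=dict(initial_simplex=np.array([[0,0,0],[.6,0,0],[0,.6,0],[0,0,.25]])+[c[0]*100,c[1]*100,y]))
    res = _minimize_neldermead(fun, x0, args, callback, bounds=bounds,
                               **options)
    fsim[j] = func(sim[j])
              ~~~~^^^^^^^^
    fx = function(np.copy(x), *(wrapper_args + args))
  File "fit.py", line 22, in <lambda>
    f=lambda p:1-(lambda s:(s&m).sum()/max(1,(s|m).sum()))(sil(cam,[p[0]/100,p[1]/100,p[2]],d,x0,y0,w,h))
                                                           ~~~^^^^^^^^^^^^^^^^^^^^^^^^^^^^^^^^^^^^^^^^^^
  File "fit.py", line 10, in sil
    uv=(w2px(cam,P)-[x0,y0]+.5)*S-.5
        ~~~~^^^^^^^
  File "h.py", line 12, in w2px
    c=get_calibration(name); T=np.linalg.inv(np.array(c['T'])); out=[]
ValueError: time passes only in moves, steps and waits
```

Calibration calls are limited per instant, so I'll cache them.

```bash
sed -i 's/^def px2w/import functools\nget_calibration=functools.lru_cache(None)(get_calibration)\ndef px2w/' h.py
cat > ch.py <<'E'
from fit import *
im=cv2.imread('pics/top0.png')[:,:,::-1].copy(); si=cv2.imread('pics/side0.png')[:,:,::-1].copy()
B=dict(type_block=(475,238,498,256),long_wood=(421,259,442,291),brass_block=(421,213,442,242),short_wood=(369,279,391,294),iron_quoin=(369,165,387,188))
Bs=dict(long_wood=(238,275,268,286),brass_block=(280,280,304,299),short_wood=(256,250,272,263),iron_quoin=(345,271,369,281))
for k in B:
    for cam,i,b in(('top',im,B),('side',si,Bs)):
        if k in b: rr=fit(cam,i,k,b[k]); print(k,cam,np.round(rr[0],4))
x0,y0=210,148; c=cv2.resize(im[y0:265,x0:348],None,fx=4,fy=4,interpolation=cv2.INTER_CUBIC)
g=c.max(2).astype(float)
def mdl(p):
    cs,sn=np.cos(p[2]),np.sin(p[2]);P=[];t=np.linspace(-1,1,60)
    for e in(-.086,.086): P+= [[e,.106*k] for k in t]
    for e in(-.106,.106): P+=[[.086*k,e] for k in t]
    P=np.array(P); return np.c_[p[0]/100+cs*P[:,0]-sn*P[:,1],p[1]/100+sn*P[:,0]+cs*P[:,1],np.full(len(P),.012)]
gb=cv2.GaussianBlur(g,(0,0),4)
def f(p):
    uv=(w2px('top',mdl(p))-[x0,y0]+.5)*4-.5
    return cv2.remap(gb.astype(np.float32),uv[:,0].astype(np.float32)[None],uv[:,1].astype(np.float32)[None],1,borderValue=255).mean()
q4=px2w('top',[[221,171],[323,158],[335,239],[231,253]],.014); print(q4); q=q4[:,:2].mean(0)*100
best=min((minimize(f,[q[0],q[1],a],method='Nelder-Mead',options=dict(initial_simplex=np.array([[0,0,0],[.8,0,0],[0,.8,0],[0,0,.1]])+[q[0],q[1],a])) for a in(-.2,-.1,0,.1,.2)),key=lambda o:o.fun)
print('chase',best.x,np.degrees(best.x[2]),best.fun)
vis=cv2.resize(im,None,fx=4,fy=4)[:,:,::-1].copy()
for u,v in w2px('top',mdl(best.x)): cv2.circle(vis,(int(u*4+2),int(v*4+2)),1,(0,0,255),-1)
cv2.imwrite('pics/ch.png',vis[148*4:265*4,210*4:348*4])
E
time timeout 500 python3 ch.py
```

```text
type_block top [ 0.1192  0.5126 -0.3954  2.9672]
long_wood top [ 0.0521  0.4478 -0.2824 19.5206]
long_wood side [ 0.0534  0.45   -0.28   24.1161]
brass_block top [ 7.360000e-02  5.457000e-01 -2.838000e-01  1.589961e+02]
brass_block side [ 5.120000e-02  5.458000e-01 -2.773000e-01  1.574237e+02]
short_wood top [ 3.520000e-02  4.209000e-01 -1.803000e-01  1.794616e+02]
short_wood side [ 0.0828  0.4215 -0.1752  4.4558]
iron_quoin top [ 0.1116  0.6493 -0.1728 17.9467]
iron_quoin side [ 0.1652  0.6531 -0.1688 24.0302]
[[ 0.64178975  0.15369194  0.014     ]
 [ 0.68056763 -0.05574748  0.014     ]
 [ 0.51007999 -0.08815378  0.014     ]
 [ 0.47073175  0.11819583  0.014     ]]
chase [57.05941779  2.41121866  0.19230704] 11.018381570750464 103.72620391845703
real	0m10.331s
user	0m8.900s
sys	0m0.378s
```

View pics/ch.png

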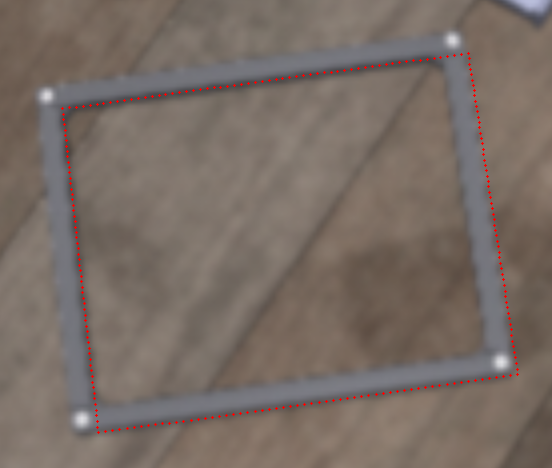

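The model locked onto a shadow edge, but the corner studs at about (221.5,172), (323,158), (335,238.5) and (230.3,252.8) give a good rectangle: 174x212 mm against the expected 172x212. That puts the chase centre at about (0.575,0.032) with yaw 11°. I'll check the studs in the side view and write the move helper.

```bash
cat > go.py <<'E'
import sys,numpy as np
from plant import r
from scipy.spatial.transform import Rotation as R
def go(x,y,z,jaw):
    s=r.get_state(); R0=R.from_quat(s['eef_rot']); p=s['tool_pos']
    zz=R0.apply([0,0,1]); cur=np.degrees(np.arctan2(zz[1],zz[0]))
    d=(jaw-cur+90)%180-90; a=np.radians(cur+d); Z=np.array([np.cos(a),np.sin(a),0]); Y=np.array([0,0,-1.]); X=np.cross(Y,Z)
    rv=(R0.inv()*R.from_matrix(np.c_[X,Y,Z])).as_rotvec()/np.pi
    sh=R0.inv().apply(np.array([x,y,z])-p)
    print('jaw now %.1f'%cur,'shift',np.round(sh,4),'turn',np.round(rv,4),'rows',round(max(np.linalg.norm(sh)/.0417,np.linalg.norm(rv)*180/7.16),1),'F',np.round(s['contact_force'],1),'q7 %.2f'%s['q'][6],'t',round(s['clock'],1),'p',np.round(p,4),'op',round(s['opening'],3))
if __name__=='__main__': go(*map(float,sys.argv[1:5]))
E
python3 go.py .514 -.395 .15 93; python3 go.py .514 -.395 .15 3
python3 - <<'E'
from h import *
q=px2w('top',[[221.4,171.8],[323,157.8],[335,238.3],[230.2,252.6]],.014);print(q.mean(0),q)
a=cv2.imread('pics/side0.png')[200:265,305:400]; cv2.imwrite('pics/sc.png',cv2.resize(a,None,fx=6,fy=6,interpolation=2))
E
```

```text
jaw now 67.7 shift [ 0.6256  0.0887 -0.7951] turn [-1.000e-04 -1.407e-01  0.000e+00] rows 24.4 F [-0.1 -0.5 -0.5] q7 -0.22 t 1.0 p [0.2375 0.5782 0.2388] op 1.008
jaw now 67.7 shift [ 0.6256  0.0887 -0.7951] turn [-1.000e-04  3.593e-01 -0.000e+00] rows 24.4 F [-0.1 -0.5 -0.5] q7 -0.22 t 1.0 p [0.2375 0.5782 0.2388] op 1.008
[0.57601747 0.03218795 0.014     ] [[ 0.64008776  0.15269729  0.014     ]
 [ 0.68100779 -0.05572611  0.014     ]
 [ 0.51151502 -0.08808991  0.014     ]
 [ 0.47145933  0.11987054  0.014     ]]
```

View pics/sc.png

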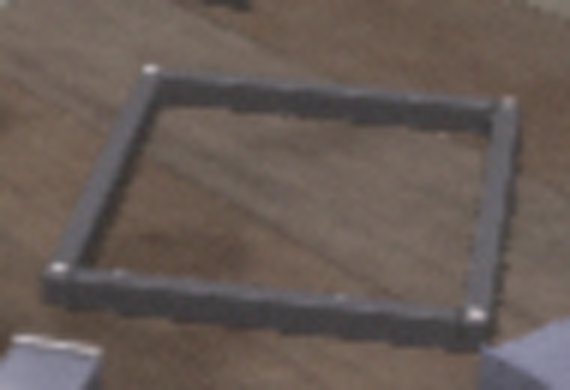

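Side studs are at about (330,211.7), (389.7,217), (384.2,252.5) and (314.5,244.7).

```bash
python3 - <<'E'
from h import *
q=px2w('side',[[330,211.7],[389.7,217],[384.2,252.5],[314.5,244.7]],.014)-0;print(q.mean(0),q)
E
python3 go.py .55 .15 .2 80
```

```text
[0.57841777 0.03827824 0.014     ] [[ 0.47374822  0.12515159  0.014     ]
 [ 0.64273853  0.16072559  0.014     ]
 [ 0.68340386 -0.05054506  0.014     ]
 [ 0.51378045 -0.08221917  0.014     ]]
jaw now 67.7 shift [ 0.4518  0.0387 -0.2773] turn [-0.0001 -0.0685  0.    ] rows 12.7 F [-0.1 -0.5 -0.5] q7 -0.22 t 1.0 p [0.2375 0.5782 0.2388] op 1.008
```

```bash
python3 -m handwheel '[[[0.452,0.04,-0.277,0,-0.068,0],[0.452,0.04,-0.277,0,-0.068,0],[0.452,0.04,-0.277,0,-0.068,0],[0.452,0.04,-0.277,0,-0.068,0],[0.452,0.04,-0.277,0,-0.068,0],[0.452,0.04,-0.277,0,-0.068,0],[0.452,0.04,-0.277,0,-0.068,0],[0.452,0.04,-0.277,0,-0.068,0],[0.452,0.04,-0.277,0,-0.068,0],[0.452,0.04,-0.277,0,-0.068,0],[0.452,0.04,-0.277,0,-0.068,0],[0.452,0.04,-0.277,0,-0.068,0]]]'; python3 go.py .514 -.394 .12 93
```

```text
clock: 2.0
tool_pos: [0.5328, 0.1738, 0.2012]
eef_rot: [-0.704, 0.062, -0.062, 0.704]
contact_force: [0.5, -0.3, 0.3]
opening: 1.003
jaw now 79.9 shift [ 0.0809  0.081  -0.5623] turn [-0.0001 -0.0727  0.0001] rows 13.8 F [ 0.5 -0.3  0.3] q7 0.72 t 2.0 p [0.5328 0.1738 0.2012] op 1.003
```

```bash
python3 -m handwheel '[[[0.081,0.081,-0.562,0,-0.073,0],[0.081,0.081,-0.562,0,-0.073,0],[0.081,0.081,-0.562,0,-0.073,0],[0.081,0.081,-0.562,0,-0.073,0],[0.081,0.081,-0.562,0,-0.073,0],[0.081,0.081,-0.562,0,-0.073,0],[0.081,0.081,-0.562,0,-0.073,0],[0.081,0.081,-0.562,0,-0.073,0],[0.081,0.081,-0.562,0,-0.073,0],[0.081,0.081,-0.562,0,-0.073,0],[0.081,0.081,-0.562,0,-0.073,0],[0.081,0.081,-0.562,0,-0.073,0]]]'; python3 go.py .514 -.394 .05 93
```

```text
clock: 3.0
tool_pos: [0.515, -0.3214, 0.1303]
eef_rot: [0.707, 0.019, -0.019, -0.707]
contact_force: [0.4, 0.9, 0.2]
opening: 1.003
jaw now 93.0 shift [-0.0049  0.0803 -0.0724] turn [0.0001 0.0001 0.0001] rows 2.6 F [0.4 0.9 0.2] q7 1.66 t 3.0 p [ 0.515  -0.3214  0.1303] op 1.003
```

```bash
python3 -m handwheel '[[[-0.005,0.08,-0.0725,0,0,0],[-0.005,0.08,-0.0725,0,0,0],[-0.005,0.08,-0.0725,0,0,0],[-0.005,0.08,-0.0725,0,0,0],[-0.005,0.08,-0.0725,0,0,0],[-0.005,0.08,-0.0725,0,0,0]]]'; python3 go.py .514 -.394 .004 93
python3 - <<'E'
from h import *
a=snapshot('top')[200:290,430:530];b=snapshot('side')[260:350,200:300]
save('g1.png',cv2.resize(np.hstack([a,b]),None,fx=4,fy=4,interpolation=2))
E
```

```text
clock: 3.5
tool_pos: [0.5156, -0.3901, 0.0515]
eef_rot: [-0.706, -0.02, 0.019, 0.707]
contact_force: [-0.0, 0.5, 1.0]
opening: 1.0
jaw now 93.1 shift [-0.0019  0.0474 -0.0038] turn [-0.0003  0.0007  0.0007] rows 1.1 F [-0.   0.5  1. ] q7 1.74 t 3.5 p [ 0.5156 -0.3901  0.0515] op 1.0
```

View pics/g1.png

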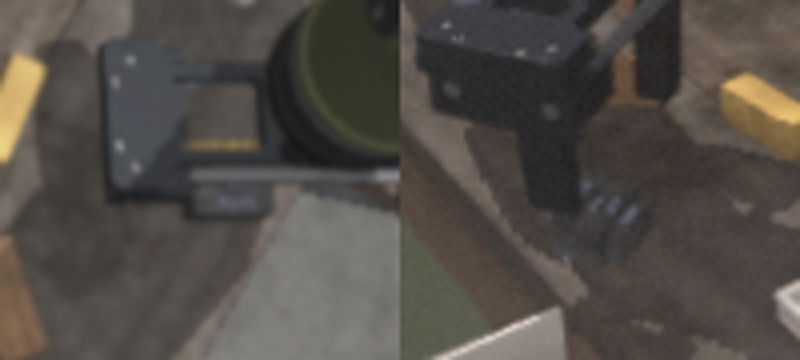

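Run:
```python
from h import *
print(w2px('side',[[.5156,-.434,.0515],[.5156,-.4515,.0515],[.514,-.394,.026]]),w2px('top',[[.514,-.394,.026]]))
```

```text
[[237.77491138 310.27935737]
 [232.4300583  315.72839628]
 [249.41616732 309.48554575]] [[487.30370842 243.58952901]]
```

```bash
python3 -m handwheel '[[[-0.002,0.03,-0.004,0,0,0],[-0.002,0.047,-0.004,0,0,0],[-0.002,0.047,-0.004,0,0,0],[-0.002,0.047,-0.004,0,0,0]]]'; python3 -m handwheel '[[[0,0,0,0,0,0],[0,0,0,0,0,0],[0,0,0,0,0,0],[0,0,0,0,0,0],[0,0,0,0,0,0],[0,0,0,0,0,0]]]' -1 25;  python3 go.py .577 .035 .12 101
```

```text
clock: 3.93
tool_pos: [0.5131, -0.3945, 0.0041]
eef_rot: [-0.707, -0.02, 0.019, 0.707]
contact_force: [0.4, 0.5, 0.1]
opening: 1.001
clock: 4.43
tool_pos: [0.5126, -0.396, 0.0038]
eef_rot: [0.707, 0.019, -0.019, -0.707]
contact_force: [-0.2, -0.2, -0.6]
opening: 0.572
jaw now 93.0 shift [ 0.0873 -0.1163  0.4269] turn [ 0.0001 -0.0442  0.0001] rows 10.8 F [-0.2 -0.2 -0.6] q7 1.72 t 4.4 p [ 0.5126 -0.396   0.0038] op 0.572
```

```bash
python3 -m handwheel '[[[0,0,0,0,0,0],[0,0,0,0,0,0],[0,0,0,0,0,0],[0,0,0,0,0,0]]]';  python3 -m handwheel '[[[0,-0.03,0,0,0,0],[0,-0.06,0,0,0,0],[0,-0.06,0,0,0,0]]]'; python3 go.py .577 .035 .08 101
```

```text
clock: 4.77
tool_pos: [0.5124, -0.3957, 0.0035]
eef_rot: [-0.707, -0.019, 0.019, 0.707]
contact_force: [-0.8, 0.7, 2.0]
opening: 0.47
clock: 5.02
tool_pos: [0.5156, -0.3975, 0.0683]
eef_rot: [0.708, 0.021, -0.016, -0.705]
contact_force: [1.0, -0.4, -1.6]
opening: 0.47
jaw now 93.0 shift [ 0.0842 -0.013   0.4286] turn [ 0.0016 -0.0443  0.0022] rows 10.5 F [ 1.  -0.4 -1.6] q7 1.75 t 5.0 p [ 0.5156 -0.3975  0.0683] op 0.47
```

```bash
python3 -m handwheel '[[[0.084,-0.013,0.4285,0,-0.044,0],[0.084,-0.013,0.4285,0,-0.044,0],[0.084,-0.013,0.4285,0,-0.044,0],[0.084,-0.013,0.4285,0,-0.044,0],[0.084,-0.013,0.4285,0,-0.044,0],[0.084,-0.013,0.4285,0,-0.044,0],[0.084,-0.013,0.4285,0,-0.044,0],[0.084,-0.013,0.4285,0,-0.044,0],[0.084,-0.013,0.4285,0,-0.044,0],[0.084,-0.013,0.4285,0,-0.044,0],[0.084,-0.013,0.4285,0,-0.044,0],[0.084,-0.013,0.4285,0,-0.044,0]]]'; python3 -m handwheel '[[[0,0,0,0,0,0],[0,0,0,0,0,0],[0,0,0,0,0,0]]]'; python3 go.py .577 .035 .0045 101
```

```text
clock: 6.02
tool_pos: [0.5744, 0.0458, 0.0766]
eef_rot: [-0.701, -0.072, 0.07, 0.706]
contact_force: [0.3, 0.4, -1.6]
opening: 0.471
clock: 6.27
tool_pos: [0.5731, 0.0341, 0.076]
eef_rot: [0.705, 0.066, -0.067, -0.703]
contact_force: [0.6, 0.2, -2.2]
opening: 0.465
jaw now 100.8 shift [0.0041 0.0715 0.0003] turn [ 0.0005 -0.001  -0.0005] rows 1.7 F [ 0.6  0.2 -2.2] q7 1.16 t 6.3 p [0.5731 0.0341 0.076 ] op 0.465
```

```bash
python3 -m handwheel '[[[0.004,0.035,0,0,0,0],[0.004,0.06,0,0,0,0],[0.004,0.0715,0,0,0,0],[0.004,0.0715,0,0,0,0],[0.004,0.0715,0,0,0,0]]]'; python3 -m handwheel '[[[0,0,0,0,0,0],[0,0,0,0,0,0],[0,0,0,0,0,0],[0,0,0,0,0,0]]]' 0.5; python3 -m handwheel '[[[0,-0.03,0,0,0,0],[0,-0.07,0,0,0,0],[0,-0.11,0,0,0,0],[0,-0.11,0,0,0,0]]]'; python3 go.py .449 -.281 .08 21.5
```

```text
clock: 6.68
tool_pos: [0.5772, 0.0359, 0.0047]
eef_rot: [0.704, 0.067, -0.067, -0.704]
contact_force: [0.7, -0.1, -2.4]
opening: 0.468
clock: 7.02
tool_pos: [0.578, 0.0372, 0.0057]
eef_rot: [-0.704, -0.068, 0.067, 0.704]
contact_force: [1.0, -0.9, -0.9]
opening: 0.738
clock: 7.35
tool_pos: [0.5819, 0.0383, 0.122]
eef_rot: [-0.703, -0.072, 0.063, 0.704]
contact_force: [0.6, 0.1, 0.3]
opening: 0.746
jaw now 100.9 shift [-0.1916  0.0396 -0.2883] turn [-0.0028  0.4413  0.0033] rows 11.1 F [0.6 0.1 0.3] q7 1.19 t 7.3 p [0.5819 0.0383 0.122 ] op 0.746
```

```bash
python3 -m handwheel '[[[-0.1915,0.04,-0.288,0,0.441,0],[-0.1915,0.04,-0.288,0,0.441,0],[-0.1915,0.04,-0.288,0,0.441,0],[-0.1915,0.04,-0.288,0,0.441,0],[-0.1915,0.04,-0.288,0,0.441,0],[-0.1915,0.04,-0.288,0,0.441,0],[-0.1915,0.04,-0.288,0,0.441,0],[-0.1915,0.04,-0.288,0,0.441,0],[-0.1915,0.04,-0.288,0,0.441,0],[-0.1915,0.04,-0.288,0,0.441,0],[-0.1915,0.04,-0.288,0,0.441,0],[-0.1915,0.04,-0.288,0,0.441,0]]]'; python3 -m handwheel '[[[0,0,0,0,0,0],[0,0,0,0,0,0],[0,0,0,0,0,0]]]'; python3 go.py .449 -.281 .004 21.5
python3 - <<'E'
from fit import *
t=snapshot('top');s=snapshot('side')
for cam,i in(('top',t),('side',s)):
    b=boxes_of('type_block',cam)[:2]; print(cam,[(np.round(x['bbox']),x['confidence']) for x in b])
    c=w2px(cam,[[.577,.035,.013]])[0]
    print(np.round(fit(cam,i,'type_block',[c[0]-12,c[1]-12,c[0]+12,c[1]+12])[0],4))
save('p1.png',cv2.resize(np.hstack([t[145:265,210:350],s[200:320,220:390]]),None,fx=2.5,fy=2.5,interpolation=2))
E
```

```text
clock: 8.35
tool_pos: [0.4443, -0.2824, 0.0751]
eef_rot: [0.584, -0.399, 0.399, -0.584]
contact_force: [0.2, -0.2, -0.6]
opening: 0.752
clock: 8.6
tool_pos: [0.4446, -0.2816, 0.0751]
eef_rot: [-0.585, 0.397, -0.397, 0.585]
contact_force: [-0.0, 0.6, 0.2]
opening: 0.754
jaw now 21.8 shift [0.0011 0.0711 0.0043] turn [-0.0001  0.0014  0.    ] rows 1.7 F [-0.   0.6  0.2] q7 0.74 t 8.6 p [ 0.4446 -0.2816  0.0751] op 0.754
top [(array([266., 198., 285., 218.]), 0.68)]
[0.1026 0.5767 0.0346 9.5065]
side [(array([346., 220., 363., 236.]), 0.48), (array([237., 276., 267., 285.]), 0.22)]Traceback (most recent call last):
  File "<stdin>", line 6, in <module>
  File "fit.py", line 19, in fit
    n,L,st,_=cv2.connectedComponentsWithStats(m); m=(L==1+np.argmax(st[1:,4])).astype(np.uint8)
                                                          ~~~~~~~~~^^^^^^^^^^
    return _wrapfunc(a, 'argmax', axis=axis, out=out, **kwds)
    return bound(*args, **kwds)
ValueError: attempt to get argmax of an empty sequence
```

```bash
python3 -m handwheel '[[[0.001,0,0.004,0,0,0],[0.001,0.03,0.004,0,0,0],[0.001,0.06,0.004,0,0,0],[0.001,0.071,0.004,0,0,0],[0.001,0.071,0.004,0,0,0]]]' 0.72 25; python3 -m handwheel '[[[0,0,0,0,0,0],[0,0,0,0,0,0],[0,0,0,0,0,0],[0,0,0,0,0,0],[0,0,0,0,0,0]]]' -1;python3 -m handwheel '[[[0,-0.03,0,0,0,0],[0,-0.06,0,0,0,0],[0,-0.06,0,0,0,0]]]'; python3 go.py .624 .043 .075 101
```

```text
clock: 9.22
tool_pos: [0.4477, -0.2807, 0.0021]
eef_rot: [0.585, -0.398, 0.396, -0.585]
contact_force: [0.6, -0.6, -0.1]
opening: 0.861
clock: 9.63
tool_pos: [0.4488, -0.2816, 0.0047]
eef_rot: [-0.585, 0.397, -0.398, 0.585]
contact_force: [0.2, -0.1, 3.7]
opening: 0.681
clock: 9.88
tool_pos: [0.4505, -0.2828, 0.0682]
eef_rot: [-0.584, 0.395, -0.4, 0.585]
contact_force: [0.8, -0.7, 0.3]
opening: 0.678
jaw now 21.6 shift [-0.2392 -0.0068  0.2811] turn [ 0.     -0.4414  0.0024] rows 11.1 F [ 0.8 -0.7  0.3] q7 0.73 t 9.9 p [ 0.4505 -0.2828  0.0682] op 0.678
```

```bash
python3 -m handwheel '[[[-0.239,-0.007,0.281,0,-0.441,0],[-0.239,-0.007,0.281,0,-0.441,0],[-0.239,-0.007,0.281,0,-0.441,0],[-0.239,-0.007,0.281,0,-0.441,0],[-0.239,-0.007,0.281,0,-0.441,0],[-0.239,-0.007,0.281,0,-0.441,0],[-0.239,-0.007,0.281,0,-0.441,0],[-0.239,-0.007,0.281,0,-0.441,0],[-0.239,-0.007,0.281,0,-0.441,0],[-0.239,-0.007,0.281,0,-0.441,0],[-0.239,-0.007,0.281,0,-0.441,0],[-0.239,-0.007,0.281,0,-0.441,0]]]'; python3 -m handwheel '[[[0,0,0,0,0,0],[0,0,0,0,0,0],[0,0,0,0,0,0],[0,0,0,0,0,0]]]'; python3 go.py .6245 .043 .0045 101
```

```text
clock: 10.88
tool_pos: [0.6216, 0.0448, 0.0706]
eef_rot: [-0.704, -0.069, 0.069, 0.704]
contact_force: [-0.4, -0.3, -1.0]
opening: 0.681
clock: 11.22
tool_pos: [0.6216, 0.0438, 0.071]
eef_rot: [0.704, 0.067, -0.067, -0.704]
contact_force: [0.1, 1.1, -0.9]
opening: 0.683
jaw now 100.9 shift [ 0.0027  0.0665 -0.0013] turn [ 0.0001 -0.0008 -0.    ] rows 1.6 F [ 0.1  1.1 -0.9] q7 1.21 t 11.2 p [0.6216 0.0438 0.071 ] op 0.683
```

```bash
python3 -m handwheel '[[[0.003,0.035,-0.001,0,0,0],[0.003,0.058,-0.001,0,0,0],[0.003,0.0665,-0.001,0,0,0],[0.003,0.0665,-0.001,0,0,0],[0.003,0.0665,-0.001,0,0,0]]]'; python3 -m handwheel '[[[0,0,0,0,0,0],[0,0,0,0,0,0],[0,0,0,0,0,0],[0,0,0,0,0,0]]]' 0.72; python3 -m handwheel '[[[0,-0.03,0,0,0,0],[0,-0.07,0,0,0,0],[0,-0.1,0,0,0,0],[0,-0.1,0,0,0,0]]]'; python3 go.py .546 -.2805 .08 158
```

```text
clock: 11.63
tool_pos: [0.6247, 0.0438, 0.0044]
eef_rot: [0.704, 0.067, -0.067, -0.704]
contact_force: [0.0, -0.1, -0.4]
opening: 0.678
clock: 11.97
tool_pos: [0.6251, 0.0439, 0.0049]
eef_rot: [-0.704, -0.068, 0.067, 0.704]
contact_force: [-0.6, 0.0, 0.4]
opening: 0.859
clock: 12.3
tool_pos: [0.6289, 0.0448, 0.1108]
eef_rot: [-0.703, -0.071, 0.063, 0.704]
contact_force: [0.1, 0.2, -0.5]
opening: 0.858
jaw now 100.9 shift [-0.1434  0.0292 -0.3037] turn [ 0.0017 -0.317   0.0033] rows 8.1 F [ 0.1  0.2 -0.5] q7 1.23 t 12.3 p [0.6289 0.0448 0.1108] op 0.858
```

```bash
python3 -m handwheel '[[[-0.1435,0,-0.3035,0,0.683,0],[-0.1435,0,-0.3035,0,0.683,0],[-0.1435,0,-0.3035,0,0.683,0],[-0.1435,0,-0.3035,0,0.683,0],[-0.1435,0,-0.3035,0,0.683,0],[-0.1435,0,-0.3035,0,0.683,0],[-0.1435,0,-0.3035,0,0.683,0],[-0.1435,0,-0.3035,0,0.683,0],[-0.1435,0,-0.3035,0,0.683,0],[-0.1435,0,-0.3035,0,0.683,0],[-0.1435,0,-0.3035,0,0.683,0],[-0.1435,0,-0.3035,0,0.683,0]]]'; python3 go.py .546 -.2805 .08 158
```

```text
clock: 13.3
tool_pos: [0.5414, -0.2817, 0.1043]
eef_rot: [-0.559, 0.432, -0.432, 0.56]
contact_force: [-0.6, 0.4, -0.8]
opening: 0.861
jaw now 14.6 shift [-0.      0.0243  0.0047] turn [ 0.000e+00  2.034e-01 -1.000e-04] rows 5.1 F [-0.6  0.4 -0.8] q7 0.63 t 13.3 p [ 0.5414 -0.2817  0.1043] op 0.861
```

```bash
python3 -m handwheel '[[[0,0.024,0.005,0,0.203,0],[0,0.024,0.005,0,0.203,0],[0,0.024,0.005,0,0.203,0],[0,0.024,0.005,0,0.203,0],[0,0.024,0.005,0,0.203,0],[0,0.024,0.005,0,0.203,0],[0,0.024,0.005,0,0.203,0]]]'; python3 go.py .546 -.2805 .004 158
python3 - <<'E'
from fit import *
t=snapshot('top');s=snapshot('side')
for k,p in(('type_block',(.577,.034,.013)),('long_wood',(.6245,.043,.009))):
    c=w2px('top',[p])[0]; b=boxes_of(k,'top'); print([np.round(x['bbox']).tolist() for x in b])
    print(k,np.round(fit('top',t,k,[c[0]-16,c[1]-10,c[0]+16,c[1]+10] if k!='type_block' else [c[0]-12,c[1]-11,c[0]+12,c[1]+11],6)[0],4))
save('p2.png',cv2.resize(np.hstack([t[145:265,210:350],s[200:320,220:390]]),None,fx=2.5,fy=2.5,interpolation=2))
E
```

```text
clock: 13.88
tool_pos: [0.5464, -0.2798, 0.0802]
eef_rot: [-0.399, 0.584, -0.584, 0.399]
contact_force: [0.5, -0.2, 0.3]
opening: 0.86
jaw now -21.3 shift [ 0.0008  0.0762 -0.0001] turn [0.0002 0.0036 0.0001] rows 1.8 F [ 0.5 -0.2  0.3] q7 0.21 t 13.9 p [ 0.5464 -0.2798  0.0802] op 0.86
[[265.0, 198.0, 286.0, 216.0]]
type_block [0.1343 0.5754 0.0337 5.5511]
[[259.0, 175.0, 287.0, 190.0], [283.0, 279.0, 313.0, 298.0]]
long_wood [7.720000e-02 6.238000e-01 4.310000e-02 1.002973e+02]
```

View pics/p2.png

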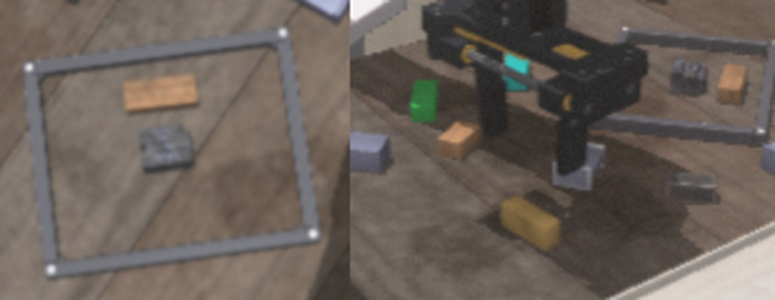

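Type and long wood lie well placed in the chase. The top-view fits agree to about 3 mm.

```bash
python3 -m handwheel '[[[0.001,0.03,0,0,0.003,0],[0.001,0.06,0,0,0.003,0],[0.001,0.076,0,0,0.003,0],[0.001,0.076,0,0,0.003,0],[0.001,0.076,0,0,0.003,0]]]' 0.72 25; python3 -m handwheel '[[[0,0,0,0,0,0],[0,0,0,0,0,0],[0,0,0,0,0,0],[0,0,0,0,0,0],[0,0,0,0,0,0],[0,0,0,0,0,0]]]' -1;python3 -m handwheel '[[[0,-0.03,0,0,0,0],[0,-0.06,0,0,0,0],[0,-0.06,0,0,0,0]]]'; python3 go.py .529 .025 .075 101
```

```text
clock: 14.5
tool_pos: [0.5458, -0.281, 0.0038]
eef_rot: [-0.395, 0.587, -0.586, 0.395]
contact_force: [0.2, 0.0, 0.0]
opening: 0.86
clock: 15.0
tool_pos: [0.5464, -0.2811, 0.005]
eef_rot: [0.395, -0.586, 0.587, -0.395]
contact_force: [-1.0, -0.1, 4.6]
opening: 0.609
clock: 15.25
tool_pos: [0.549, -0.2829, 0.0691]
eef_rot: [0.394, -0.584, 0.589, -0.396]
contact_force: [1.1, -1.0, 0.2]
opening: 0.606
jaw now -22.1 shift [-0.2778 -0.0072 -0.1342] turn [-0.0026  0.3162 -0.001 ] rows 8.0 F [ 1.1 -1.   0.2] q7 0.21 t 15.2 p [ 0.549  -0.2829  0.0691] op 0.606
```

```bash
python3 -m handwheel '[[[-0.278,-0.008,-0.134,0,0.316,0],[-0.278,-0.008,-0.134,0,0.316,0],[-0.278,-0.008,-0.134,0,0.316,0],[-0.278,-0.008,-0.134,0,0.316,0],[-0.278,-0.008,-0.134,0,0.316,0],[-0.278,-0.008,-0.134,0,0.316,0],[-0.278,-0.008,-0.134,0,0.316,0],[-0.278,-0.008,-0.134,0,0.316,0],[-0.278,-0.008,-0.134,0,0.316,0],[-0.278,-0.008,-0.134,0,0.316,0],[-0.278,-0.008,-0.134,0,0.316,0],[-0.278,-0.008,-0.134,0,0.316,0]]]'; python3 -m handwheel '[[[0,0,0,0,0,0],[0,0,0,0,0,0],[0,0,0,0,0,0]]]'; python3 go.py .529 .025 .005 101
```

```text
clock: 16.25
tool_pos: [0.5266, 0.0245, 0.0726]
eef_rot: [0.067, -0.703, 0.704, -0.068]
contact_force: [0.5, -0.6, 0.2]
opening: 0.607
clock: 16.5
tool_pos: [0.5264, 0.0259, 0.0725]
eef_rot: [0.068, -0.704, 0.704, -0.068]
contact_force: [-0.5, 0.3, -0.3]
opening: 0.61
jaw now -79.0 shift [-0.0023  0.0675  0.0014] turn [-0.     -0.0001 -0.    ] rows 1.6 F [-0.5  0.3 -0.3] q7 -0.75 t 16.5 p [0.5264 0.0259 0.0725] op 0.61
```

```bash
python3 -m handwheel '[[[-0.002,0.035,0.001,0,0,0],[-0.002,0.058,0.001,0,0,0],[-0.002,0.067,0.001,0,0,0],[-0.002,0.067,0.001,0,0,0],[-0.002,0.067,0.001,0,0,0]]]'; python3 -m handwheel '[[[0,0,0,0,0,0],[0,0,0,0,0,0],[0,0,0,0,0,0],[0,0,0,0,0,0]]]' 0.6; python3 -m handwheel '[[[0,-0.03,0,0,0,0],[0,-0.07,0,0,0,0],[0,-0.1,0,0,0,0],[0,-0.1,0,0,0,0]]]'; python3 go.py .421 -.178 .08 92
```

```text
clock: 16.92
tool_pos: [0.5284, 0.0259, 0.0054]
eef_rot: [-0.068, 0.704, -0.704, 0.068]
contact_force: [-0.3, -0.3, -0.3]
opening: 0.607
clock: 17.25
tool_pos: [0.5288, 0.0264, 0.0059]
eef_rot: [0.068, -0.704, 0.704, -0.068]
contact_force: [-0.1, -0.3, -0.1]
opening: 0.8
clock: 17.58
tool_pos: [0.5315, 0.0258, 0.1105]
eef_rot: [0.065, -0.703, 0.704, -0.071]
contact_force: [0.2, -0.7, -1.2]
opening: 0.799
jaw now -78.9 shift [0.1478 0.0297 0.1788] turn [-0.0005  0.0503 -0.0027] rows 5.6 F [ 0.2 -0.7 -1.2] q7 -0.78 t 17.6 p [0.5315 0.0258 0.1105] op 0.799
```

```bash
python3 -m handwheel '[[[0.148,0.03,0.179,0,0.05,0],[0.148,0.03,0.179,0,0.05,0],[0.148,0.03,0.179,0,0.05,0],[0.148,0.03,0.179,0,0.05,0],[0.148,0.03,0.179,0,0.05,0],[0.148,0.03,0.179,0,0.05,0],[0.148,0.03,0.179,0,0.05,0],[0.148,0.03,0.179,0,0.05,0],[0.148,0.03,0.179,0,0.05,0],[0.148,0.03,0.179,0,0.05,0]]]' 0.5; python3 go.py .421 -.178 .004 92
python3 - <<'E'
from fit import *
t=snapshot('top');s=snapshot('side')
k='brass_block';c=w2px('top',[(.529,.025,.011)])[0]
print(k,np.round(fit('top',t,k,[c[0]-14,c[1]-9,c[0]+14,c[1]+9],5)[0],4))
save('p3.png',cv2.resize(np.hstack([t[145:265,210:350],s[200:320,220:390]]),None,fx=2.5,fy=2.5,interpolation=2))
E
```

```text
clock: 18.42
tool_pos: [0.4186, -0.1762, 0.0754]
eef_rot: [-0.014, 0.707, -0.707, 0.014]
contact_force: [-0.6, 0.2, 0.7]
opening: 0.75
jaw now -87.8 shift [-0.0023  0.0714  0.002 ] turn [ 0.0003  0.0013 -0.0002] rows 1.7 F [-0.6  0.2  0.7] q7 -0.41 t 18.4 p [ 0.4186 -0.1762  0.0754] op 0.75
brass_block [3.70700e-01 5.26300e-01 5.39000e-02 9.27698e+01]
```

View pics/p3.png

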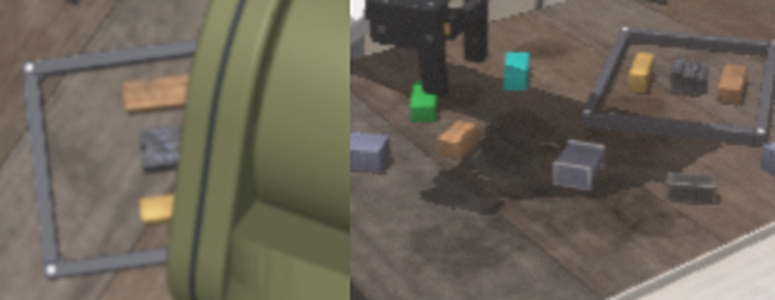

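```bash
python3 - <<'E'
from h import *
print(w2px('side',[[.4186,-.209,.0754],[.4186,-.226,.0754],[.421,-.178,.009]]))
E
python3 go.py .421 -.178 .004 92
```

```text
[[253.84176413 236.50448158]
 [249.95924919 239.63920664]
 [262.83880173 256.23423366]]
jaw now -87.8 shift [-0.0023  0.0715  0.0019] turn [ 0.0002  0.0014 -0.0002] rows 1.7 F [-0.7 -1.1 -0.4] q7 -0.41 t 18.5 p [ 0.4186 -0.1762  0.0755] op 0.75
```

```bash
python3 -m handwheel '[[[-0.002,0.03,0.002,0,0,0],[-0.002,0.06,0.002,0,0,0],[-0.002,0.0715,0.002,0,0,0],[-0.002,0.0715,0.002,0,0,0],[-0.002,0.0715,0.002,0,0,0]]]' 0.5 25; python3 -m handwheel '[[[0,0,0,0,0,0],[0,0,0,0,0,0],[0,0,0,0,0,0],[0,0,0,0,0,0],[0,0,0,0,0,0],[0,0,0,0,0,0],[0,0,0,0,0,0]]]' -1;python3 -m handwheel '[[[0,-0.03,0,0,0,0],[0,-0.06,0,0,0,0],[0,-0.06,0,0,0,0]]]'; python3 go.py .5655 .093 .08 11
```

```text
clock: 18.93
tool_pos: [0.4246, -0.1817, 0.0075]
eef_rot: [-0.014, 0.708, -0.706, 0.009]
contact_force: [0.3, 0.6, -0.3]
opening: 0.75
clock: 19.52
tool_pos: [0.4243, -0.1815, 0.0081]
eef_rot: [-0.015, 0.708, -0.706, 0.01]
contact_force: [-0.5, 0.2, 6.7]
opening: 0.45
clock: 19.77
tool_pos: [0.4257, -0.183, 0.071]
eef_rot: [0.014, -0.707, 0.707, -0.011]
contact_force: [0.7, 0.1, -0.3]
opening: 0.451
jaw now -88.0 shift [-0.1493 -0.0096 -0.2709] turn [-0.0009  0.4501  0.0009] rows 11.3 F [ 0.7  0.1 -0.3] q7 -0.27 t 19.8 p [ 0.4257 -0.183   0.071 ] op 0.451
```

```bash
python3 -m handwheel '[[[-0.149,-0.01,-0.273,0,-0.55,0],[-0.149,-0.01,-0.273,0,-0.55,0],[-0.149,-0.01,-0.273,0,-0.55,0],[-0.149,-0.01,-0.273,0,-0.55,0],[-0.149,-0.01,-0.273,0,-0.55,0],[-0.149,-0.01,-0.273,0,-0.55,0],[-0.149,-0.01,-0.273,0,-0.55,0],[-0.149,-0.01,-0.273,0,-0.55,0],[-0.149,-0.01,-0.273,0,-0.55,0],[-0.149,-0.01,-0.273,0,-0.55,0],[-0.149,-0.01,-0.273,0,-0.55,0],[-0.149,-0.01,-0.273,0,-0.55,0]]]'; python3 go.py .5655 .095 .08 11
```

```text
clock: 20.77
tool_pos: [0.5633, 0.0969, 0.0768]
eef_rot: [-0.494, 0.51, -0.504, 0.492]
contact_force: [-0.7, -0.6, -0.2]
opening: 0.45
jaw now -1.6 shift [ 0.0018 -0.0032  0.0022] turn [ 0.0025 -0.0701 -0.0014] rows 1.8 F [-0.7 -0.6 -0.2] q7 0.11 t 20.8 p [0.5633 0.0969 0.0768] op 0.45
```

```bash
python3 -m handwheel '[[[0.002,-0.003,0.002,0.0025,-0.07,-0.0015],[0.002,-0.003,0.002,0.0025,-0.07,-0.0015],[0.002,-0.003,0.002,0.0025,-0.07,-0.0015],[0.002,-0.003,0.002,0.0025,-0.07,-0.0015],[0.002,-0.003,0.002,0.0025,-0.07,-0.0015]]]'; python3 go.py .5655 .095 .007 11
python3 - <<'E'
from h import *
t=snapshot('top');s=snapshot('side')
save('p4.png',cv2.resize(np.hstack([t[145:265,210:350],s[180:300,270:440]]),None,fx=2.5,fy=2.5,interpolation=2))
E
```

```text
clock: 21.18
tool_pos: [0.5653, 0.0945, 0.08]
eef_rot: [0.544, -0.452, 0.452, -0.543]
contact_force: [-0.1, 0.6, -0.6]
opening: 0.45
jaw now 10.5 shift [-0.0005  0.073   0.0003] turn [ 0.0001 -0.003   0.0001] rows 1.8 F [-0.1  0.6 -0.6] q7 0.24 t 21.2 p [0.5653 0.0945 0.08  ] op 0.45
```

View pics/p4.png

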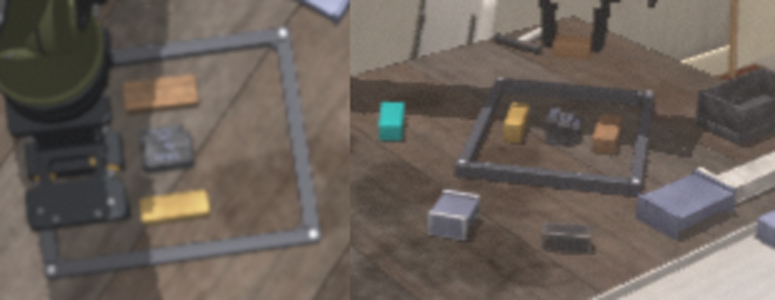

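The brass lies well in front of the type, and the short wood is held level above the left slot. Lowering it.

```bash
python3 -m handwheel '[[[0,0.035,0,0,-0.003,0],[0,0.06,0,0,-0.003,0],[0,0.072,0,0,-0.003,0],[0,0.072,0,0,-0.003,0],[0,0.072,0,0,-0.003,0]]]'; python3 -m handwheel '[[[0,0,0,0,0,0],[0,0,0,0,0,0],[0,0,0,0,0,0],[0,0,0,0,0,0]]]' 0.4; python3 -m handwheel '[[[0,-0.03,0,0,0,0],[0,-0.07,0,0,0,0],[0,-0.1,0,0,0,0],[0,-0.1,0,0,0,0]]]'; python3 go.py .651 -.1705 .09 20
```

```text
clock: 21.7
tool_pos: [0.5653, 0.0943, 0.0078]
eef_rot: [0.546, -0.449, 0.449, -0.546]
contact_force: [0.7, -0.2, -0.5]
opening: 0.45
clock: 22.03
tool_pos: [0.5659, 0.0945, 0.0087]
eef_rot: [-0.546, 0.449, -0.449, 0.546]
contact_force: [0.0, 0.3, -0.5]
opening: 0.693
clock: 22.37
tool_pos: [0.5693, 0.0946, 0.1139]
eef_rot: [-0.543, 0.447, -0.452, 0.549]
contact_force: [0.9, -0.2, 0.9]
opening: 0.7
jaw now 11.1 shift [0.2758 0.0245 0.0289] turn [-0.0033 -0.0494  0.0006] rows 6.7 F [ 0.9 -0.2  0.9] q7 0.24 t 22.4 p [0.5693 0.0946 0.1139] op 0.7
```

```bash
python3 -m handwheel '[[[0.276,0.025,0.029,-0.003,-0.05,0],[0.276,0.025,0.029,-0.003,-0.05,0],[0.276,0.025,0.029,-0.003,-0.05,0],[0.276,0.025,0.029,-0.003,-0.05,0],[0.276,0.025,0.029,-0.003,-0.05,0],[0.276,0.025,0.029,-0.003,-0.05,0],[0.276,0.025,0.029,-0.003,-0.05,0],[0.276,0.025,0.029,-0.003,-0.05,0],[0.276,0.025,0.029,-0.003,-0.05,0],[0.276,0.025,0.029,-0.003,-0.05,0]]]' 0.5; python3 go.py .651 -.1705 .004 20
python3 - <<'E'
from fit import *
t=snapshot('top');s=snapshot('side')
for k,p,w,h in(('short_wood',(.5655,.093,.009),9,13),('brass_block',(.529,.025,.011),14,9)):
    c=w2px('top',[p])[0]
    print(k,np.round(fit('top',t,k,[c[0]-w,c[1]-h,c[0]+w,c[1]+h],5)[0],4))
save('p5.png',cv2.resize(np.hstack([t[145:265,210:350],s[180:300,270:440]]),None,fx=2.5,fy=2.5,interpolation=2))
E
```

```text
clock: 23.2
tool_pos: [0.6469, -0.1692, 0.0828]
eef_rot: [0.582, -0.407, 0.402, -0.578]
contact_force: [0.1, 0.4, -0.3]
opening: 0.747
jaw now 20.2 shift [0.0029 0.0788 0.0042] turn [ 0.0031  0.001  -0.0007] rows 1.9 F [ 0.1  0.4 -0.3] q7 0.66 t 23.2 p [ 0.6469 -0.1692  0.0828] op 0.747
short_wood [9.950000e-02 5.681000e-01 9.050000e-02 1.013113e+02]
brass_block [4.1570e-01 5.2470e-01 5.3800e-02 9.3044e+01]
```

View pics/p5.png

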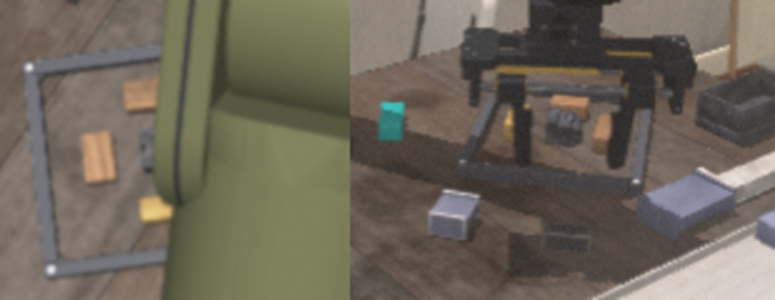

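```bash
python3 -m handwheel '[[[0.003,0.03,0.004,0.003,0,0],[0.003,0.06,0.004,0.003,0,0],[0.003,0.0785,0.004,0.003,0,0],[0.003,0.0785,0.004,0.003,0,0],[0.003,0.0785,0.004,0.003,0,0]]]' 0.5 25; python3 -m handwheel '[[[0,0,0,0,0,0],[0,0,0,0,0,0],[0,0,0,0,0,0],[0,0,0,0,0,0],[0,0,0,0,0,0],[0,0,0,0,0,0],[0,0,0,0,0,0]]]' -1;python3 -m handwheel '[[[0,-0.03,0,0,0,0],[0,-0.06,0,0,0,0],[0,-0.06,0,0,0,0]]]'; python3 go.py .5885 -.025 .08 11
```

```text
clock: 23.72
tool_pos: [0.6512, -0.1702, 0.0042]
eef_rot: [-0.58, 0.405, -0.403, 0.58]
contact_force: [-0.3, -0.1, 0.8]
opening: 0.749
clock: 24.3
tool_pos: [0.6517, -0.1722, 0.0055]
eef_rot: [-0.58, 0.405, -0.405, 0.58]
contact_force: [-1.5, 1.5, 6.4]
opening: 0.499
clock: 24.55
tool_pos: [0.6551, -0.1741, 0.0701]
eef_rot: [-0.579, 0.402, -0.408, 0.581]
contact_force: [1.4, -0.7, 0.1]
opening: 0.496
jaw now 20.1 shift [-0.1628 -0.0109 -0.0112] turn [-0.0025  0.0506  0.0016] rows 3.9 F [ 1.4 -0.7  0.1] q7 0.67 t 24.6 p [ 0.6551 -0.1741  0.0701] op 0.496
```

```bash
python3 -m handwheel '[[[-0.163,-0.011,-0.011,-0.0025,0.05,0.0015],[-0.163,-0.011,-0.011,-0.0025,0.05,0.0015],[-0.163,-0.011,-0.011,-0.0025,0.05,0.0015],[-0.163,-0.011,-0.011,-0.0025,0.05,0.0015],[-0.163,-0.011,-0.011,-0.0025,0.05,0.0015],[-0.163,-0.011,-0.011,-0.0025,0.05,0.0015],[-0.163,-0.011,-0.011,-0.0025,0.05,0.0015],[-0.163,-0.011,-0.011,-0.0025,0.05,0.0015]]]'; python3 go.py .5885 -.025 .005 11
```

```text
clock: 25.22
tool_pos: [0.5856, -0.0255, 0.0757]
eef_rot: [0.547, -0.452, 0.447, -0.544]
contact_force: [-0.2, -0.6, -1.1]
opening: 0.495
jaw now 11.0 shift [0.0003 0.0707 0.0035] turn [ 0.0025  0.0001 -0.0007] rows 1.7 F [-0.2 -0.6 -1.1] q7 0.41 t 25.2 p [ 0.5856 -0.0255  0.0757] op 0.495
```

```bash
python3 -m handwheel '[[[0,0.035,0.003,0.0025,0,0],[0,0.06,0.003,0.0025,0,0],[0,0.0705,0.003,0.0025,0,0],[0,0.0705,0.003,0.0025,0,0],[0,0.0705,0.003,0.0025,0,0]]]'; python3 -m handwheel '[[[0,0,0,0,0,0],[0,0,0,0,0,0],[0,0,0,0,0,0],[0,0,0,0,0,0]]]' 0.4; python3 -m handwheel '[[[0,-0.03,0,0,0,0],[0,-0.07,0,0,0,0],[0,-0.11,0,0,0,0],[0,-0.13,0,0,0,0]]]';  python3 -m handwheel '[[[0.25,-0.03,0,0,0,0],[0.25,-0.03,0,0,0,0],[0.25,-0.03,0,0,0,0],[0.25,-0.03,0,0,0,0],[0.25,-0.03,0,0,0,0],[0.25,-0.03,0,0,0,0],[0.25,-0.03,0,0,0,0],[0.25,-0.03,0,0,0,0]]]'
cat > chk.py <<'E'
from fit import *
t=snapshot('top');s=snapshot('side')
C=np.array([.576,.0322]);a=np.radians(11)
for k,x,y,z,w,h in(('type_block',0,0,.013,12,11),('long_wood',.0485,0,.009,16,9),('brass_block',-.0485,0,.011,14,9),('short_wood',0,.06,.009,9,13),('iron_quoin',0,-.06,.009,9,13)):
    p=C+[np.cos(a)*x-np.sin(a)*y,np.sin(a)*x+np.cos(a)*y]; c=w2px('top',[[*p,z]])[0]
    f=fit('top',t,k,[c[0]-w,c[1]-h,c[0]+w,c[1]+h],5)[0]; d=np.array(f[1:3])-C
    print(k,'err',round(f[0],3),'chase xy mm',np.round(1000*np.array([np.cos(a)*d[0]+np.sin(a)*d[1]-x,-np.sin(a)*d[0]+np.cos(a)*d[1]-y]),1),'yaw rel',round(f[3]-11,1))
save('p6.png',cv2.resize(np.hstack([t[145:265,210:350],s[180:300,270:440]]),None,fx=2.5,fy=2.5,interpolation=2))
save('p7.png',t)
E
python3 chk.py
```

```text
clock: 25.63
tool_pos: [0.5874, -0.0243, 0.0049]
eef_rot: [-0.545, 0.451, -0.449, 0.546]
contact_force: [0.0, 0.2, -1.0]
opening: 0.497
clock: 25.97
tool_pos: [0.5876, -0.0226, 0.0059]
eef_rot: [-0.545, 0.45, -0.448, 0.547]
contact_force: [0.1, -0.2, 0.5]
opening: 0.699
clock: 26.3
tool_pos: [0.5893, -0.0234, 0.1398]
eef_rot: [-0.544, 0.449, -0.45, 0.548]
contact_force: [-0.2, 0.1, -0.7]
opening: 0.698
clock: 26.97
tool_pos: [0.635, -0.273, 0.1648]
eef_rot: [-0.545, 0.451, -0.45, 0.545]
contact_force: [-0.9, 0.7, 0.5]
opening: 0.703
type_block err 0.113 chase xy mm [0.7 2.2] yaw rel -0.5
long_wood err 0.073 chase xy mm [0.6 1.7] yaw rel 88.9
brass_block err 0.085 chase xy mm [0.5 1.5] yaw rel 89.1
short_wood err 0.055 chase xy mm [ 1.8 -1.3] yaw rel 89.5
iron_quoin err 0.169 chase xy mm [-1.4  1.5] yaw rel -5.6
```

View pics/p6.png

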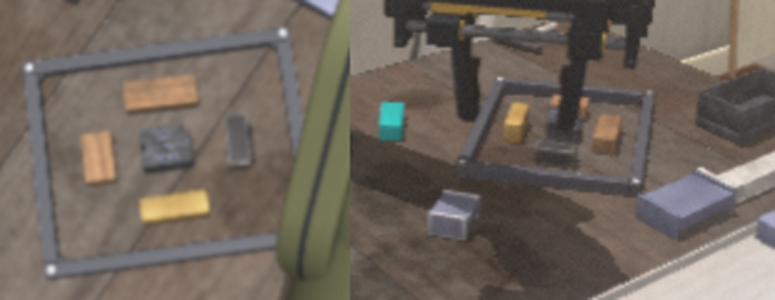

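View pics/p7.png

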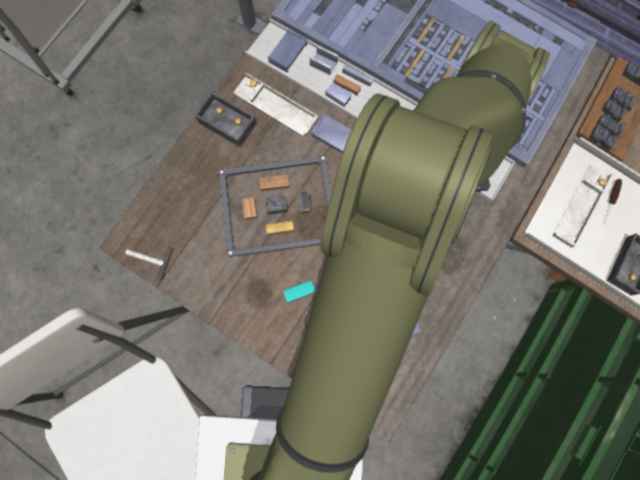

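All five pieces lie in place, each within about 2.5 mm and 6° by the fits. The key is where it was, and the arm is clear at z = 0.165. Handing in.

Run:
```python
from plant import job,r
print(job.finish_job(), r.get_state()['clock'])
```

```text
the job is handed in; nothing more can be done
the job is handed in; nothing more can be done
```

The forme is made up in the chase in the order you asked: type, long wood, brass, short wood, quoin. I handed the job in at about 27 s on the robot's clock; no verdict is reported.

- **Placement:** in the last top picture, every piece measured within 2.3 mm per axis of its place (tolerance 13 mm). Direction was within about 1.1° for four of them. The quoin was off by about 5.6°, though its outline fit was poorer; the limit is 12°.
- **Bystanders:** the key looked unmoved in the last top picture and the H block in the last side picture. The blue block was mostly hidden by the arm at the end. It looked unmoved in the last side picture that showed it, before the last two placements, and the gripper did not go near it afterwards.
- **Disagreements:**
  - The top and side cameras differed by a steady 2–6 mm, so I worked from the average of the two.
  - The automatic fit of the chase locked onto a shadow edge, so I measured the chase from its corner studs instead.
  - An early fit of the brass failed because the arm hid part of it. The final one was good.
  - The arm stopped about 4 mm off when picking up the short wood. I corrected for that when placing it.

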